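Gauge a module, then crack open the dry box and hold it

TASK

Before a module goes into dry storage, press the height gauge's sprung foot down onto the module standing under it, keep it resting there for a second so that the gauge reads, and let the foot spring back up. Then take the dry box's lid by its knob, pull it free of its sticky seal without letting it fly wide open, and finish still holding the knob with the lid only slightly open, its front edge about 3 cm above the box, so that a colleague can slip the module in. Do not shift the modules or disturb the other things on the bench.

Things in the scene. Friction and masses are not known exactly. Their poses are not given: they have to be found in the camera images.
- gauge: height gauge, fixed to the bench. Steel base plate 120 (x) x 200 (y) x 12 mm high; origin at the centre of its underside. Column on the +x side and a grey arm, up to 109 mm high, that carries the vertical spindle at x = -15, y = -45 mm. The other place on the plate, at x = -15, y = +50 mm, is where the next module waits. Gauge and dry box may be either way round on the bench, and stand turned by up to 0.35 rad.
- gauge_foot (a joint): vertical slide of the gauge's spindle, m: 0 = sprung fully up, grows as it is pushed down, stop at 0.034. The sole then stands 40 mm minus this value above the plate, so over the low module it touches at about 0.026 and over the tall one at about 0.016. The return spring pushes back with about 2.5 to 5 N and lifts the foot again when let go.
- gauge_cap (a point): centre of the top of the round black push cap (32 mm across, 10 mm thick) on top of the spindle; 156 mm above the bench when up. Push it straight down. The spindle below the cap is 10 mm thick and enters a sleeve whose top is 96 mm above the bench.
- gauge_sole (a point): centre of the underside of the foot, a disc 22 mm across at the lower end of the spindle; 52 mm above the bench when up.
- low_module: loose shielded module, green board 44 x 38 mm with a flat metal can, 14 mm high in all; origin at the centre of its underside. Either this or the tall one stands under the foot, the other waits beside it on the plate.
- tall_module: loose shielded module, green board 40 x 36 mm with a flat metal can, 24 mm high in all; origin at the centre of its underside.
- drybox: grey dry-storage box fixed to the bench, 170 (x) x 200 (y) x 80 mm high on a 180 x 210 x 6 mm foot; origin at the centre of its underside, its front faces -x, the lid's hinge runs along y at x = +85 mm, 80 mm up.
- lid (a joint): hinge of the lid, rad: 0 = shut, grows as the front rises. Front edge 170 mm, knob 145 mm from the hinge: 0.18 rad lifts the front edge about 30 mm, the knob 26 mm. The stuck lid (0.35 kg, 8 mm thick) takes about 9 to 14 N upward at the knob to break free; this falls away within 5 mm of lift, to at most its weight (2 N at the knob). Let go, it sinks back nearly shut (below 0.11 rad).
- lid_knob (a point): middle of the lid's black knob, an upright cylinder 26 mm across and 40 mm high on the lid's front part; this point is 24 mm above the lid's top face, 16 mm below the knob's top, 112.5 mm above the bench when shut. Its axes turn with the lid: x as the box's x.
- lid_front (a point): middle of the lid's front edge, on its underside; level with the box's rim when shut.
- flux_bottle: bystander: amber flux bottle with a black cap, 34 mm across, 85 mm high, stands between the gauge and the dry box; origin at the centre of its underside
- circuit_board: bystander: flat green circuit board 90 x 60 x 4 mm with black chips up to 8 mm high, lies in front, between the gauge and the dry box; origin at the centre of its underside
- solder_reel: bystander: metal reel 60 mm across, 40 mm high, beyond the work; origin at the centre of its underside
- screwdriver: bystander: screwdriver 170 mm long, lies at the side
- mug: bystander: white mug 80 mm across, 90 mm high, beyond the work; origin at the centre of its underside
- wire_tin: bystander: round tin 66 mm across, 45 mm high, at one side; origin at the centre of its underside
There are look-alikes about, which are no part of the job. What is shaped like the tall_module but red or yellow is not meant.

How it is judged (in metres and radians):
On the way, in this order (a step that is already met when the one before it is completed fails the run):
1. the gauge's foot rests on the module under it ((contact force between gauge_foot and low_module above 0.7 N or contact force between gauge_foot and tall_module above 0.7 N)), for 0.4 s.
2. the foot has sprung back up (value of joint gauge_foot below 0.004 m), for 0.1 s.
3. the lid is pulled free of its seal by the gripper (value of joint lid above 0.08 rad and contact force between the fingers and lid above 0.5 N), for 0.1 s.
At the end, for the whole second after the job is handed in: The gripper still holds the lid (finger contact above 0.5 N), at rest, slightly open at 0.12 to 0.25 rad (front edge about 20 to 42 mm up), and the gauge's foot is back up (within 4 mm) (value of joint lid between 0.12 and 0.25 rad and velocity of joint lid between -0.05 and 0.05 rad/s and contact force between the fingers and lid above 0.5 N and value of joint gauge_foot below 0.004 m); the arm keeps its last pose, push and grip.
It fails at once if the lid flies wide open (past 0.42 rad, front edge 70 mm up) (value of joint lid above 0.42 rad).
It fails at once if a module is shifted by more than 20 mm (distance of any of low_module, tall_module from where it was at the start of the episode above 0.02 m).
It fails at once if a bystander is moved by more than 30 mm (distance of any of flux_bottle, circuit_board, solder_reel, screwdriver, mug, wire_tin from where it was at the start of the episode above 0.03 m).
It also fails if it takes over 48 s, if anything falls off the work surface, if the arm or the gripper's body presses on something with over 40 N, if the wrist force passes 120 N, or if a joint passes its speed limit or range.

ROBOT

A 6-joint arm with a two-finger parallel gripper is mounted at the origin on the work surface. World frame = base frame: x ahead of the robot, y to its left, z up, the work surface at z = 0. Lengths are in mm, angles in rad, forces in N, time in s.
With the tool pointing down it reaches from about 325 to 775 mm from the base axis. Payload 9.3 kg.
Tool frame: the origin (TCP) lies midway between the tips of the shut fingers; the grasp point (between the pads) lies 19 mm behind it (bot.hold_point_z is the distance from the TCP to the grasp point, in mm); z points along the fingers, y is the line along which they close (so a half turn about z gives the same grasp; the last joint's range is limited). The gripper opens to 85 mm and grips with 20 to 120 N. Pads are 22 mm wide; open, the fingers measure 114 mm over their backs; the gripper's body (76 mm by 85 mm) begins 54 mm behind the grasp point. The pads swing forward as they close: fully open they stand 13 mm farther back than shut.
Start: joints at [1.088, 0.259, 0.021, 1.334, 0, 1.418], TCP at [178.121, 520.355, 231.279] pointing down, gripper open.
Joint ranges: [-3.04, 3.04], [-0.91, 1.82], [-1.04, 1.36], [-1.92, 1.95], [-1.52, 1.45], [-3.14, 3.14]. Speed limits (rad/s): [2.22, 2.22, 2.79, 3.14, 3.14, 3.14].

INTERFACE

Orientations are given as a rotation vector (axis times angle).
In Python, from bench import bot gives the robot as it stands.
- The arm moves only by the tool arm_command, never from a script. Its argument "series" is a list of rows, each a list of 7 numbers: the shift along the tool's x, y, z normalised to -1 to 1, where 1 is 0.06 m, then the turn, a rotation vector about the tool's x, y, z normalised to -1 to 1, where 1 is 10 degrees, then the gripper's target within -1 to 1 (fully open at 1, half-way at 0, shut at -1). In form: [[tx, ty, tz, wx, wy, wz, jaw], ...]. A call has 1 to 5 rows; each row shifts and turns the commanded pose from where the row before left it, along the tool's axes as they then stand; what a row does not reach is not made up. A row lasts 1/8 s, in which the tool goes at most 62.5 mm and 10.7 degrees, less where a joint would pass 70% of its speed; a pose out of reach is approached as far as the arm can. A call with a number of a shift or a turn outside -1 to 1 is refused whole. A call with a gripper value outside its range is refused whole. The fingers move at their own pace and stop on an object; "grip_force" is the grip in N (left out, the last holds). Time passes only in rows, so rows that do not move let the fingers close. It gives the time, the measured TCP pose, the force, the opening and the grip force at its end, in the units of the state.
- bot.get_state(): the state, without advancing time (a new reading comes with each control period).
- bot.read_camera(name): name is "scene" or "top" or "wrist"; returns the picture (384x512x3 uint8, red, green, blue); there is no depth.
- bot.get_calibration(name): a dict with "K" (3x3 intrinsics, pixels), "extrinsics" (4x4, takes a point from world to camera coordinates). Camera axes: x right, y down, z forward; pixel columns grow to the right and rows downward; lengths in mm; the calibration is good to about 2 mm. A picture is of the moment at which its call begins: read the wrist's pose just before it. get_calibration takes no time and is no camera call; for the wrist camera it gives the pose at the moment of the call.
- bot.finish_job(): hands the job in; it is judged then, once.
The state is a dict: "time_s": time; "joint_positions": joint angles; "joint_velocities": joint speeds; "joint_torque": joint torques, N m; "tool_pos": TCP position; "tool_rot": TCP orientation; "contact_force": force on the tool from outside, world axes, zero at the start; "ft_torque": the same for the moment, N m; "width": finger opening in mm; "grip_force": force on a finger pad.
Only numpy, scipy, OpenCV 4.12 (cv2) and the standard library are available. Lean on these libraries where they do the work, as an engineer would, in place of code of your own. Each camera call takes 0.05 s, during which the arm holds its last target. There are 200 camera calls.

## Working session

There is one attempt and no reset: what is moved stays moved. The work goes in short steps, Python scripts to look and compute and a tool call to move; the robot and the scene stay as the last step left them, time stands still between calls to the robot, and variables do not carry over. Pictures are saved under pics/ and viewed, at most 10 in all, crops included, and the job is handed in when it is done.

Besides the shell and the picture viewer there is one more tool, called after ">>>" as a command line: name --pt "numbers of a row" for each row, then --argument value for the rest. arm_command: Moves the arm, as the interface text tells. Its arguments: {"type":"object","properties":{"series":{"type":"array"},"grip_force":{"type":"number"}},"required":["series"]}

```bash
mkdir -p pics
python3 - <<'E'
from bench import bot
import cv2,numpy as np
print(bot.get_state())
for n in("scene","top"):
    im=bot.read_camera(n); cv2.imwrite(f"pics/{n}0.png",cv2.cvtColor(im,cv2.COLOR_RGB2BGR))
    c=bot.get_calibration(n); print(n,np.round(c["K"],1).tolist(),np.round(c["extrinsics"],3).tolist())
E
```

```text
{'time_s': 0.0, 'joint_positions': array([1.08838638e+00, 2.59170592e-01, 2.07547054e-02, 1.33369085e+00,
       1.28215244e-05, 1.41822310e+00]), 'joint_velocities': array([-1.48960553e-03, -7.51710126e-05,  2.91449697e-04, -1.33327745e-03,
       -5.91894688e-04, -3.30955948e-04]), 'joint_torque': array([-1.52817091e-03, -5.55639231e+01,  3.44525313e+01,  1.38234705e-02,
       -1.81411042e-04, -4.27095074e-06]), 'tool_pos': array([177.9934099 , 520.10445654, 230.67512353]), 'tool_rot': array([-5.15691668e-01, -3.09855062e+00,  1.94895995e-03]), 'contact_force': array([ 0.06085329, -0.72337562, -0.34328145]), 'ft_torque': array([0.01967427, 0.02388477, 0.01969376]), 'grip_force': 0.0, 'width': 85.02235282650601}
scene [[414.8, 0.0, 255.9], [0.0, 414.8, 190.0], [0.0, 0.0, 1.0]] [[0.104, 0.995, 0.001, -60.274], [0.727, -0.076, -0.682, -329.328], [-0.679, 0.071, -0.731, 1788.736], [0.0, 0.0, 0.0, 1.0]]
top [[410.2, 0.0, 256.7], [0.0, 410.2, 192.9], [0.0, 0.0, 1.0]] [[0.043, -0.999, -0.0, -36.865], [-0.976, -0.042, -0.212, 570.489], [0.212, 0.009, -0.977, 1086.687], [0.0, 0.0, 0.0, 1.0]]
```

View pics/scene0.png

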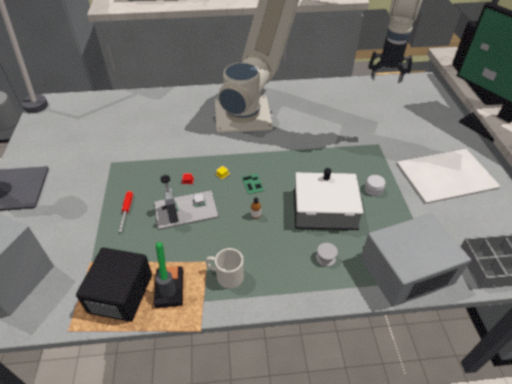

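View pics/top0.png

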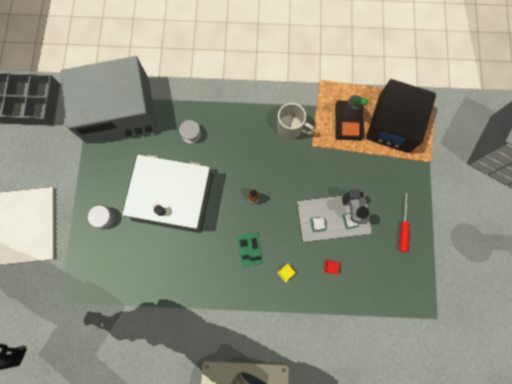

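Top view: gauge at about (335,217) with its cap at (362,213), dry box at (168,193) with its knob at (160,210). Scene view: cap (166,178), knob (327,174). Possible confusions: the red block at top (333,267) and yellow block at (286,273) are decoys. The black round top at (362,213) is the cap, while the bottle's cap is at (254,196). I'll check these in one close composite.

Run:
```python
import cv2,numpy as np
t=cv2.imread("pics/top0.png");s=cv2.imread("pics/scene0.png")
def c(im,x,y,w=80,h=60): return cv2.resize(im[y:y+h,x:x+w],(400,300),interpolation=cv2.INTER_CUBIC)
cv2.imwrite("pics/comp.png",np.vstack([np.hstack([c(t,300,180),c(t,130,170)]),np.hstack([c(s,145,168),c(s,290,165)])]))
```

```text
(no output)
```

View pics/comp.png

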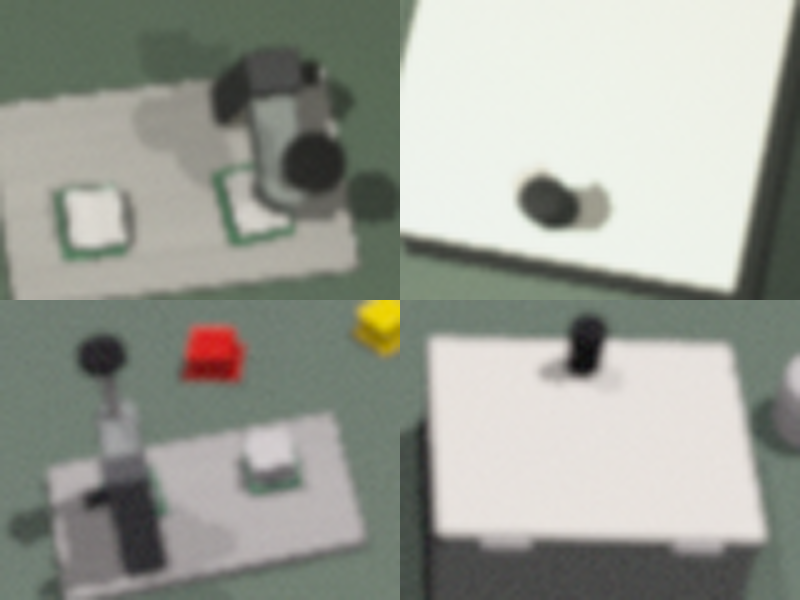

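Gauge cap (top-down) sits at comp (314,163), and low and tall boards at (93,220) and (255,203). The knob blob is at (549,203) in the top view and (587,345) in the scene view. Both are clearly the right things, so I'll triangulate.

```bash
cat > h.py <<'E'
from bench import bot
import cv2,numpy as np
def P(n):
    c=bot.get_calibration(n); return np.array(c["K"])@np.array(c["extrinsics"])[:3]
def tri(Ps,uvs):
    A=np.vstack([r for p,(u,v) in zip(Ps,uvs) for r in (u*p[2]-p[0],v*p[2]-p[1])])
    x=np.linalg.lstsq(A[:,:3],-A[:,3],rcond=None)[0]; return x
def onz(p,uv,z):
    u,v=uv;A=np.array([u*p[2]-p[0],v*p[2]-p[1]]); return np.append(np.linalg.solve(A[:,:2],-(A[:,2]*z+A[:,3])),z)
E
python3 - <<'E'
from h import *
np.set_printoptions(precision=1,suppress=True)
T,S=P("top"),P("scene")
f=lambda ox,oy,x,y:(ox+(x+.5)/5-.5,oy+(y+.5)/5-.5)
cap=[f(300,180,314,163),f(145,168,101,52)]
kn=[f(130,170,149,203),f(290,165,187,45)]
print("cap",tri([T,S],cap),onz(T,cap[0],156),onz(S,cap[1],156))
print("knob",tri([T,S],kn),onz(T,kn[0],108),onz(S,kn[1],108))
for nm,p,o,z,pts in [("lidtop T",T,(130,170),88,[(0,232),(335,290)]),
 ("lid S",S,(290,165),88,[(28,38),(332,43),(366,240),(34,233)]),
 ("plate T",T,(300,180),12,[(10,300),(355,268),(0,104)]),
 ("plate S",S,(145,168),12,[(48,168),(332,113),(366,240),(68,300)]),
 ("mods T",T,(300,180),2,[(93,220),(255,203)])]:
    q=np.array([onz(p,f(*o,*a),z) for a in pts]); print(nm,q.tolist() and q, [round(float(np.arctan2(*(q[1]-q[0])[[1,0]])),3)])
E
```

```text
cap [ 513.1 -283.5  151.1] [ 512.3 -283.4  156. ] [ 518.5 -281.3  156. ]
knob [503.7 245.2 106.7] [503.3 243.2 108. ] [504.8 246.5 108. ]
lidtop T [[487.3 327.1  88. ]
 [463.6 144.1  88. ]] [-1.7]
lid S [[467.3 146.8  88. ]
 [493.5 352.2  88. ]
 [666.7 326.6  88. ]
 [639.6 121.3  88. ]] [1.444]
plate T [[ 451.4 -145.9   12. ]
 [ 478.1 -342.6   12. ]
 [ 565.1 -137.8   12. ]] [-1.436]
plate S [[ 481.9 -341.8   12. ]
 [ 450.2 -145.7   12. ]
 [ 568.8 -126.7   12. ]
 [ 599.3 -321.7   12. ]] [1.731]
mods T [[ 500.8 -194.1    2. ]
 [ 514.8 -288.     2. ]] [-1.423]
```

Cap ≈ (514,-282,156), knob ≈ (505,245,112), box yaw ≈ -0.13 and gauge yaw ≈ +0.16. Heights, reach and the 60 mm knob offset all agree. Next I'll move above the cap with fingers shut, then refine with the wrist camera.

>>> arm_command --pt "-0.64 -0.72 -0.1 0 0 0 -1" --pt "-0.64 -0.72 -0.1 0 0 0 -1" --pt "-0.64 -0.72 -0.1 0 0 0 -1" --pt "-0.64 -0.72 -0.1 0 0 0 -1" --pt "-0.64 -0.72 -0.1 0 0 0 -1" --grip_force 30

```text
time_s: 0.72
tool_pos: [290.0, 252.1, 261.3]
tool_rot: [0.515, 3.099, -0.0]
contact_force: [1.3, 0.3, 0.5]
width: -0.2
grip_force: 0.0
```

>>> arm_command --pt "-0.64 -0.72 -0.1 0 0 0 -1" --pt "-0.64 -0.72 -0.1 0 0 0 -1" --pt "-0.64 -0.72 -0.1 0 0 0 -1" --pt "-0.64 -0.72 -0.1 0 0 0 -1" --pt "-0.64 -0.72 -0.1 0 0 0 -1"

```text
time_s: 1.35
tool_pos: [401.7, -14.7, 291.5]
tool_rot: [0.516, 3.099, 0.0]
contact_force: [2.0, 0.4, -0.4]
width: 0.1
grip_force: 0.0
```

>>> arm_command --pt "-0.64 -0.72 0 0 0 0 -1" --pt "-0.64 -0.72 0 0 0 0 -1" --pt "-0.64 -0.72 0 0 0 0 -1" --pt "-0.5 -0.5 0 0 0 0 -1" --pt "0 0 0 0 0 0 -1"

```text
time_s: 1.98
tool_pos: [487.8, -213.3, 289.6]
tool_rot: [-0.52, -3.096, -0.001]
contact_force: [0.2, 0.1, 0.1]
width: 0.1
grip_force: 0.0
```

```bash
cat >> h.py <<'E'
from scipy.spatial.transform import Rotation as R
def go(t):
    s=bot.get_state(); M=R.from_rotvec(s["tool_rot"]).as_matrix()
    print("pos",s["tool_pos"].round(1),"t",round(s["time_s"],2),"yaxis",M[:,1].round(3),"z",M[:,2].round(3)); print("tool delta/60",(M.T@(np.array(t)-s["tool_pos"])/60).round(3))
E
python3 - <<'E'
from h import *
go((514,-282,250))
p=P("wrist"); np.save("pw1.npy",p)
im=bot.read_camera("wrist"); cv2.imwrite("pics/w1.png",cv2.cvtColor(im,cv2.COLOR_RGB2BGR))
q=p@[514,-282,156,1]; print(q[:2]/q[2])
E
```

```text
pos [ 487.8 -213.3  289.6] t 1.98 yaxis [0.327 0.945 0.   ] z [-0.002  0.001 -1.   ]
tool delta/60 [-0.788 -0.941  0.658]
[203.75807987 227.32016135]
```

View pics/w1.png

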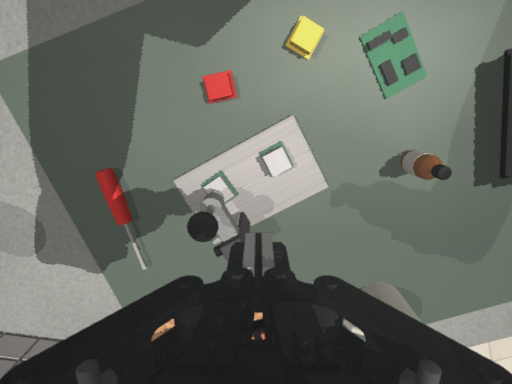

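The wrist view shows the cap at (203,226), within 1 px of the predicted (204,227), so (514,-282) is confirmed. Approaching to about 30 mm above it.

>>> arm_command --pt "-0.394 -0.47 0.3 0 0 0 -1" --pt "-0.394 -0.47 0.3 0 0 0 -1" --pt "0 0 0.5 0 0 0 -1" --pt "0 0 0.55 0 0 0 -1" --pt "0 0 0 0 0 0 -1"

```text
time_s: 2.65
tool_pos: [512.5, -277.6, 190.7]
tool_rot: [-0.514, -3.095, -0.003]
contact_force: [0.0, 0.1, 0.2]
width: -0.1
grip_force: 0.0
```

Run:
```python
from h import *
go((514,-282,155))
p=P("wrist")
im=bot.read_camera("wrist")
q=p@[514,-282,156,1]; u=q[:2]/q[2]; print(u)
cv2.imwrite("pics/w2.png",cv2.cvtColor(im,cv2.COLOR_RGB2BGR))
```

```text
pos [ 512.5 -277.6  190.7] t 2.65 yaxis [0.323 0.946 0.001] z [-0.003  0.003 -1.   ]
tool delta/60 [-0.05  -0.063  0.594]
[253.34328731 226.11889469]
```

View pics/w2.png

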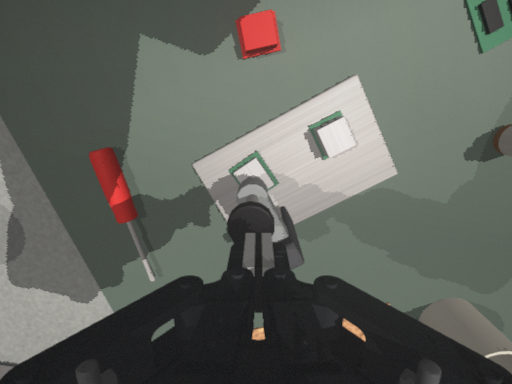

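Cap at about (250,222), predicted (253,226), so about 1–2 mm off and well within its 16 mm radius. Pressing.

>>> arm_command --pt "-0.05 -0.08 0.5 0 0 0 -1" --pt "0 0 0.1 0 0 0 -1" --pt "0 0 0.07 0 0 0 -1" --pt "0 0 0.07 0 0 0 -1" --pt "0 0 0.04 0 0 0 -1"

```text
time_s: 3.32
tool_pos: [515.3, -284.9, 146.1]
tool_rot: [0.515, 3.098, -0.0]
contact_force: [0.2, 1.8, 2.8]
width: -0.1
grip_force: 1.2
```

>>> arm_command --pt "0 0 0.04 0 0 0 -1" --pt "0 0 0.03 0 0 0 -1" --pt "0 0 0.03 0 0 0 -1" --pt "0 0 0 0 0 0 -1"

```text
time_s: 3.82
tool_pos: [515.1, -285.0, 139.4]
tool_rot: [0.516, 3.099, -0.0]
contact_force: [2.5, 1.3, 2.8]
width: -0.1
grip_force: 1.5
```

Spring force only, and nothing at 139, so this looks like the low module. Continuing slowly.

>>> arm_command --pt "0 0 0.04 0 0 0 -1" --pt "0 0 0.04 0 0 0 -1" --pt "0 0 0.03 0 0 0 -1" --pt "0 0 0 0 0 0 -1"

```text
time_s: 4.32
tool_pos: [515.0, -285.0, 132.8]
tool_rot: [0.516, 3.099, -0.0]
contact_force: [2.0, 1.2, 2.7]
width: -0.1
grip_force: 1.7
```

>>> arm_command --pt "0 0 0.03 0 0 0 -1" --pt "0 0 0.02 0 0 0 -1" --pt "0 0 0 0 0 0 -1"

```text
time_s: 4.7
tool_pos: [515.0, -285.0, 130.1]
tool_rot: [0.516, 3.099, -0.0]
contact_force: [1.8, 1.2, 5.8]
width: 0.1
grip_force: 2.7
```

Touching (5.8 N against a 2.8 N spring). Pressing a touch more and holding for a second.

>>> arm_command --pt "0 0 0.015 0 0 0 -1" --pt "0 0 0 0 0 0 -1" --pt "0 0 0 0 0 0 -1" --pt "0 0 0 0 0 0 -1" --pt "0 0 0 0 0 0 -1"

```text
time_s: 5.32
tool_pos: [515.1, -285.1, 130.0]
tool_rot: [0.515, 3.098, -0.001]
contact_force: [0.7, 2.1, 12.8]
width: -0.1
grip_force: 6.0
```

>>> arm_command --pt "0 0 0 0 0 0 -1" --pt "0 0 0 0 0 0 -1" --pt "0 0 0 0 0 0 -1" --pt "0 0 0 0 0 0 -1" --pt "0 0 0 0 0 0 -1"

```text
time_s: 5.95
tool_pos: [515.1, -285.1, 130.0]
tool_rot: [0.515, 3.098, -0.001]
contact_force: [0.5, 2.7, 11.9]
width: 0.1
grip_force: 6.0
```

>>> arm_command --pt "0 0 -0.1 0 0 0 -1" --pt "0 0 -0.3 0 0 0 -1" --pt "0 0 -0.6 0 0 0 -1" --pt "0 0 -0.8 0 0 0 -1" --pt "0 0 -0.8 0 0 0 -1"

```text
time_s: 6.58
tool_pos: [514.2, -284.9, 285.8]
tool_rot: [-0.516, -3.097, -0.0]
contact_force: [-0.0, -1.2, -0.3]
width: 0.0
grip_force: 0.0
```

Run:
```python
from h import *
s=bot.get_state(); print(s["contact_force"],s["width"])
go((480,170,280))
im=bot.read_camera("scene"); cv2.imwrite("pics/s2.png",cv2.resize(cv2.cvtColor(im,cv2.COLOR_RGB2BGR)[160:250,140:260],None,fx=5,fy=5))
```

```text
[-0.01950681 -1.1903908  -0.25780931] 0.019102134629202166
pos [ 514.2 -284.9  285.8] t 6.58 yaxis [ 0.324  0.946 -0.   ] z [-0.002  0.001 -1.   ]
tool delta/60 [2.996 6.987 0.102]
```

View pics/s2.png

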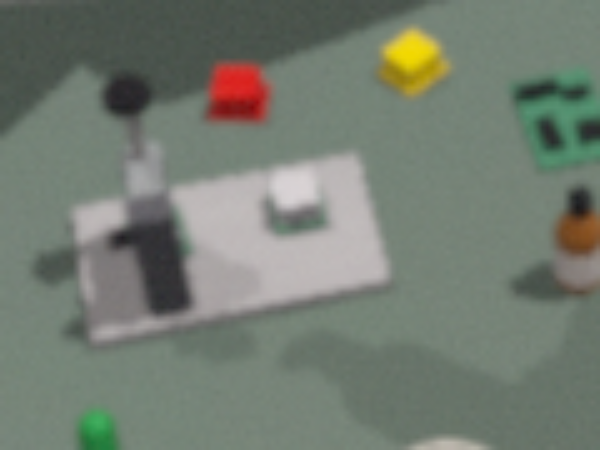

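The cap is back up at scene (165,179), as at the start, and the modules are unmoved. Moving to the knob, opening on the way.

>>> arm_command --pt "0.37 0.87 0 0 0 0 1" --pt "0.37 0.87 0 0 0 0 1" --pt "0.37 0.87 0 0 0 0 1" --pt "0.37 0.87 0 0 0 0 1" --pt "0.37 0.87 0 0 0 0 1"

```text
time_s: 7.25
tool_pos: [493.6, -0.6, 284.4]
tool_rot: [-0.516, -3.098, 0.001]
contact_force: [0.4, -1.0, -0.4]
width: 85.5
grip_force: 0.0
```

>>> arm_command --pt "0.37 0.87 0 0 0 0 1" --pt "0.37 0.87 0 0 0 0 1" --pt "0.37 0.87 0 0 0 -0.55 1" --pt "0 0 0 0 0 -0.6 1" --pt "0 0 0 0 0 0 1"

```text
time_s: 7.88
tool_pos: [481.6, 168.0, 284.3]
tool_rot: [-0.201, -3.134, 0.002]
contact_force: [1.0, -0.1, 0.5]
width: 85.4
grip_force: 0.0
```

Run:
```python
from h import *
go((505,245,220))
p=P("wrist"); np.save("pk1.npy",p)
im=bot.read_camera("wrist"); cv2.imwrite("pics/w3.png",cv2.cvtColor(im,cv2.COLOR_RGB2BGR))
for z in(88,108,128):
  q=p@[505,245,z,1]; print(z,q[:2]/q[2])
```

```text
pos [481.6 168.  284.3] t 7.88 yaxis [ 0.128  0.992 -0.001] z [-0.001 -0.001 -1.   ]
tool delta/60 [-0.223  1.323  1.071]
88 [325.43146888 180.02361127]
108 [329.2728357  184.46210737]
128 [333.58491831 189.44449065]
```

View pics/w3.png

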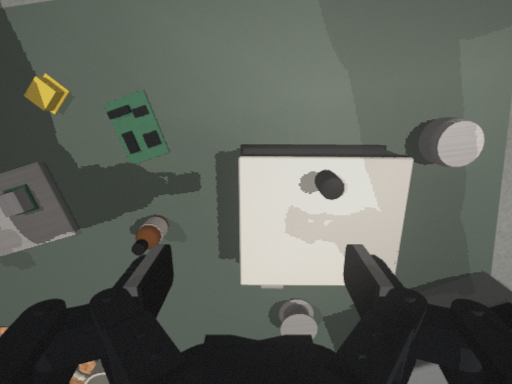

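The wrist view shows the knob top at (333,188) and its base at about (325,178), matching the prediction to 1 px for z=128 and z=88. Descending around the knob to TCP z≈98.

>>> arm_command --pt "-0.11 0.66 0.4 0 0 0 1" --pt "-0.11 0.66 0.4 0 0 0 1" --pt "0 0 0.7 0 0 0 1" --pt "0 0 0.5 0 0 0 1" --pt "0 0 0 0 0 0 1"

```text
time_s: 8.55
tool_pos: [504.5, 243.1, 162.9]
tool_rot: [-0.208, -3.13, 0.003]
contact_force: [0.2, 0.2, 1.4]
width: 85.4
grip_force: 0.0
```

Run:
```python
from h import *
go((505,245,98))
```

```text
pos [504.5 243.1 162.9] t 8.55 yaxis [ 0.132  0.991 -0.002] z [-0.005 -0.002 -1.   ]
tool delta/60 [-0.009  0.034  1.082]
```

>>> arm_command --pt "0 0.03 0.5 0 0 0 1" --pt "0 0 0.4 0 0 0 1" --pt "0 0 0.17 0 0 0 1" --pt "0 0 0 0 0 0 1"

```text
time_s: 9.05
tool_pos: [506.1, 246.0, 101.5]
tool_rot: [0.205, 3.135, 0.0]
contact_force: [0.1, 0.5, 0.9]
width: 85.3
grip_force: 0.0
```

>>> arm_command --pt "0 0 0 0 0 0 -0.2" --pt "0 0 0 0 0 0 -1" --pt "0 0 0 0 0 0 -1" --pt "0 0 0 0 0 0 -1" --pt "0 0 0 0 0 0 -1" --grip_force 60

```text
time_s: 9.68
tool_pos: [505.6, 244.6, 101.6]
tool_rot: [0.204, 3.134, -0.006]
contact_force: [-3.2, -10.0, 9.2]
width: 24.3
grip_force: 58.6
```

Knob held (24 mm, 59 N). Lifting along the arc in small steps, turning with the lid.

>>> arm_command --pt "-0.008 0 -0.05 0 0.12 0 -1" --pt "-0.008 0 -0.05 0 0.12 0 -1" --pt "0 0 0 0 0 0 -1"

```text
time_s: 10.05
tool_pos: [505.9, 244.4, 105.5]
tool_rot: [-0.201, -3.09, 0.002]
contact_force: [-0.8, -7.7, -6.3]
width: 23.8
grip_force: 61.9
```

>>> arm_command --pt "-0.008 0 -0.054 0 0.13 0 -1" --pt "-0.008 0 -0.054 0 0.13 0 -1" --pt "-0.008 0 -0.054 0 0.13 0 -1" --pt "0 0 0 0 0 0 -1"

```text
time_s: 10.55
tool_pos: [508.3, 244.2, 116.0]
tool_rot: [-0.197, -3.023, -0.005]
contact_force: [-2.7, -8.8, -0.2]
width: 24.5
grip_force: 62.6
```

>>> arm_command --pt "-0.008 0 -0.054 0 0.13 0 -1" --pt "-0.008 0 -0.054 0 0.13 0 -1" --pt "-0.008 0 -0.054 0 0.13 0 -1" --pt "-0.004 0 -0.03 0 0.07 0 -1" --pt "0 0 0 0 0 0 -1"

```text
time_s: 11.18
tool_pos: [511.7, 243.7, 127.2]
tool_rot: [-0.192, -2.944, -0.013]
contact_force: [-1.3, -9.4, -0.2]
width: 24.5
grip_force: 62.6
```

Run:
```python
from h import *
go((505,245,98))
a=[cv2.cvtColor(bot.read_camera(n),cv2.COLOR_RGB2BGR) for n in("scene","wrist")]
cv2.imwrite("pics/f.png",np.hstack([cv2.resize(a[0][140:240,270:390],(480,400)),cv2.resize(a[1],(320,240)).copy() if 0 else cv2.copyMakeBorder(cv2.resize(a[1],(320,240)),0,160,0,0,0)]))
s=bot.get_state();print(s["contact_force"],s["grip_force"],s["width"])
```

```text
pos [511.7 243.7 127.2] t 11.18 yaxis [ 0.129  0.992 -0.004] z [-0.189  0.021 -0.982]
tool delta/60 [0.018 0.009 0.5  ]
[ -1.04835031 -10.00199377  -0.92714875] 62.557530999183655 24.12252607695615
```

View pics/f.png

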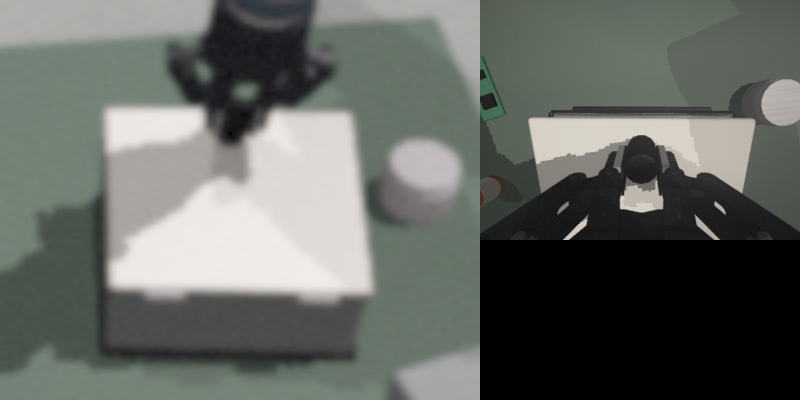

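The lid's front edge in the scene view moved from row 172.4 to 166.7, which is about 30 mm. That matches the 25.7 mm knob rise (≈0.18 rad), and the knob is still held. Letting it settle, then handing in.

>>> arm_command --pt "0 0 0 0 0 0 -1" --pt "0 0 0 0 0 0 -1" --pt "0 0 0 0 0 0 -1"

```text
time_s: 11.65
tool_pos: [511.7, 243.7, 127.3]
tool_rot: [-0.192, -2.945, -0.013]
contact_force: [-1.1, -10.3, -0.1]
width: 24.2
grip_force: 62.6
```

```bash
python3 -c "
from bench import bot
print(bot.finish_job())"
```

```text
the job is handed in; nothing more can be done
None
```

I handed the job in at about 11.7 s; no verdict came back. The gauge foot was pressed onto the module for over a second and sprang back up, and the arm still holds the knob with the lid about 0.18 rad open (front edge about 3 cm up).

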